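Wind the blue bench timer

ROBOT

A 6-joint arm with a two-finger parallel gripper is mounted at the origin on a cart in front of the work surface, level with it; the furniture and walls round the work are solid. World frame = base frame: x ahead of the robot, y to its left, z up, the work surface at z = 0. Lengths are in m, angles in degrees, forces in N, time in s.
With the tool pointing down it reaches from about 0.3 to 0.825 m from the base axis. Payload 5.4 kg.
Tool frame: the origin (TCP) lies on the mounting face of the last link; the fingertips stand 190 mm ahead of it and the grasp point (between the pads) lies 171 mm ahead of it (tcp_to_grasp is the distance from the TCP to the grasp point, in m); z points along the fingers, y is the line along which they close (so a half turn about z gives the same grasp; the last joint's range is limited). The gripper opens to 92 mm and grips with 3 to 60 N. Pads are 20 mm wide; open, the fingers measure 128 mm over their backs; the gripper's body (75 mm by 189 mm) begins 69 mm behind the grasp point.
Start: joints at [56.259, 9.076, 91.501, -0, 79.423, -12.038], TCP at [0.213, 0.534, 0.405] pointing down, gripper open.
Joint ranges: [-166.64, 166.64], [-54.1, 131.32], [10.49, 154.53], [-73.88, 253.88], [9.74, 151.15], [-171.62, 171.62]. Speed limits (degrees/s): [147.25, 147.25, 180, 180, 180, 180].

INTERFACE

Orientations are given as a 3x3 rotation matrix whose columns are the frame's x, y, z axes.
In Python, from station import * gives the robot as it stands.
- The arm moves only by the tool jog_arm, never from a script. Its arguments are lists of equal length, an entry for each row: "dp": the shift along the world's x, y, z in mm, a list of three; "turn": the turn, a rotation vector about the world's x, y, z in rad, a list of three. A call has 1 to 5 rows; each row is the pose to reach, as a shift and turn from the pose commanded when the call began; what a row does not reach only later rows make up. A row lasts 1/10 s, in which the tool goes at most 50 mm and 8.59 degrees, less where a joint would pass 70% of its speed; a pose out of reach is approached as far as the arm can. A call with a gripper value outside its range is refused whole. "claw" is the gripper command: -1 is shut, 1 is fully open, values between are in proportion, set as the call begins (left out, the last holds). The fingers move at their own pace and stop on an object; the grip force is fixed at half the most. Time passes only in rows, so rows that repeat a pose let the fingers close. It gives the time, the measured TCP pose, the force, the opening and the grip force at its end, in the units of the state.
- read_state(): the state, without advancing time (a new reading comes with each control period).
- read_camera(name): name is "scene" or "top" or "wrist"; returns a dict with "frame" (420x560x3 uint8, red, green, blue), "fx", "fy", "cx", "cy" (pixels), "extrinsics" (4x4, takes a point from world to camera coordinates). Camera axes: x right, y down, z forward; pixel columns grow to the right and rows downward; lengths in m; the calibration is good to about 2 mm. A picture is of the moment at which its call begins. There is no depth.
- sign_off(): hands the job in; it is judged then, once.
Trained networks look in a picture, given as the dict that the camera call returned (one of the last four; its "shot" number tells which), for a name from the list of things; names that differ only in an ending like _2 or _b are one class to them, and where a whole thing is asked for, a point or a joint stands for the part that bears it (a point fixed in the world has none). Each returns a list of dicts, best first, with "p" (0 to 1); they miss things now and then, are a little off and sometimes report something else, mostly with a low value. They report only what shows in the picture. A call takes as long as a camera call.
- boxes_of(picture, label): "point" ([x, y, z] in m, in world coordinates, good to about 4 mm: the middle of the surface that is visible of it).
- place_of(picture, label): "point" ([x, y, z] in m, in world coordinates, good to about 4 mm: a listed point, or the origin of a listed thing).
The state is a dict: "t": time; "joints": joint angles; "dq": joint speeds; "tau": joint torques, N m; "tool_pos": TCP position; "orientation": TCP orientation; "wrist_force": force on the tool from outside, world axes, zero at the start; "torque": the same for the moment, N m; "width": finger opening in m; "grasp_force": force on a finger pad.
Only numpy, scipy, OpenCV 4.12 (cv2) and the standard library are available. Lean on these libraries where they do the work, as an engineer would, in place of code of your own. Each camera call takes 0.05 s, during which the arm holds its last target. There are 200 camera calls.

TASK

Wind up the spring of the blue bench timer: turn its brass wing key clockwise (seen from above) in part turns, letting go of the key between them, until the black pointer of its gauge stands inside the green band, then leave the key free. Do not touch the white timer.

Things in the scene. Friction and masses are not known exactly. Their poses are not given: they have to be found in the camera images.
- blue_timer: spring-wound timer, blue box 140 (x) x 96 (y) x 50 mm high, fixed to the worktop. Origin: centre of underside. Brass wing key on top, 35 mm from the centre towards +x; round 65 mm gauge on top, 32 mm towards -x, with grey, green and red bands. The black pointer turns clockwise with the key by half the key's angle; in mid-green it points at the key.
- blue_key (a joint): winding angle of the blue timer's key, rad; grows clockwise seen from above. 0 is run down, 2.2 to 3.2 the green band (pointer), 3.9 a hard stop; starts between 0 and 0.45. The spring resists with 0.06 to 0.11 N m, more as it is wound. A click holds the key wherever it is let go; turning it back unwinds it.
- blue_key_grip (a point): middle of the brass wing of the blue timer's key, on the turning axis, 84 mm above the worktop. The wing is an upright flat plate 56 mm long, 10 mm thick, 18 mm high at the middle (75 to 93 mm above the worktop), on a 12 mm post. Site x runs along the wing, y through its thickness, z up. Pinched across its thickness with 20 to 40 N it turns with the gripper.
- white_timer: the other bench timer: the same thing, with the same brass key, in white; fixed to the worktop. Origin: centre of its underside. Not to be touched.

How it is judged:
By the outcome, as a careful person would: the job done as asked, in the order asked, and still so for the second after the job is handed in, with the robot touching nothing.
It also fails if it takes over 48 s, if anything falls off the work surface, if the arm or the gripper's body presses on something with over 40 N, if the wrist force passes 120 N, or if a joint passes its speed limit or range.

## Working session

There is one attempt and no reset: what is moved stays moved. The work goes in short steps, Python scripts to look and compute and a tool call to move; the robot and the scene stay as the last step left them, time stands still between calls to the robot, and variables do not carry over. Pictures are saved under pics/ and viewed, at most 10 in all, crops included, and the job is handed in when it is done.

Besides the shell and the picture viewer there is one more tool, called after "Emit:" as a command line: name --argument value ..., lists and objects as JSON in quotes. jog_arm: Moves the arm, as the interface text tells. Its arguments: {"type":"object","properties":{"dp":{"type":"array","items":{"type":"array","items":{"type":"number"}}},"turn":{"type":"array","items":{"type":"array","items":{"type":"number"}}},"claw":{"type":"number"}},"required":["dp","turn"]}

```bash
mkdir -p pics
cat > h.py <<'E'
from station import *
import numpy as np, cv2
def save(p,n): cv2.imwrite('pics/'+n, p['frame'][:,:,::-1])
def proj(p,X):
    c=(p['extrinsics']@np.r_[X,1])[:3]; return np.array([p['fx']*c[0]/c[2]+p['cx'],p['fy']*c[1]/c[2]+p['cy']])
def ray(p,uv,z):
    E=p['extrinsics'];R=E[:3,:3];o=-R.T@E[:3,3];d=R.T@np.array([(uv[0]-p['cx'])/p['fx'],(uv[1]-p['cy'])/p['fy'],1]);return o+d*(z-o[2])/d[2]
E
python3 - <<'E'
from h import *
np.set_printoptions(precision=4,suppress=True)
for n in ['top','scene']:
    p=read_camera(n); save(p,n+'0.png')
    for l in ['blue_timer','blue_key_grip','white_timer']:
        for r in place_of(p,l)[:2]: print(n,l,r,proj(p,r['point']))
s=read_state(); print(s)
E
```

```text
top blue_timer {'point': [0.4356, 0.1264, -0.0005], 'p': 0.85} [208.9202 232.5489]
top blue_key_grip {'point': [0.468, 0.1211, 0.0845], 'p': 0.51} [205.7356 212.2397]
top white_timer {'point': [0.4459, -0.2096, 0.0011], 'p': 0.65} [364.0872 224.7513]
scene blue_timer {'point': [0.4335, 0.1234, 0.0004], 'p': 0.72} [252.4559 281.5613]
scene blue_key_grip {'point': [0.475, 0.1247, 0.0841], 'p': 0.44} [233.7248 259.0308]
scene white_timer {'point': [0.44, -0.2128, 0.001], 'p': 0.57} [330.4951 168.9837]
{'t': 0.4, 'joints': array([ 56.2591,   9.0809,  91.5108,   0.0016,  79.4231, -12.0379]), 'dq': array([ 0.0393, -0.0638, -0.0855, -0.0089, -0.0208, -0.0876]), 'tau': array([ -0.0002, -38.5079, -32.1888,   0.0701,   0.033 ,  -0.0001]), 'tool_pos': array([0.2126, 0.5342, 0.4046]), 'orientation': array([[-0.9291,  0.3698, -0.0002],
       [ 0.3698,  0.9291, -0.0002],
       [ 0.0001, -0.0002, -1.    ]]), 'wrist_force': array([-0.2618, -0.2658,  0.2926]), 'torque': array([-0.0046,  0.0343,  0.0298]), 'grasp_force': 0.0, 'width': 0.09190311859265597}
```

Run:
```python
import cv2
a=cv2.imread('pics/top0.png')[170:290,140:300]; cv2.imwrite('pics/top0c.png',cv2.resize(a,(800,600),interpolation=cv2.INTER_CUBIC))
```

```text
(no output)
```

View pics/top0.png

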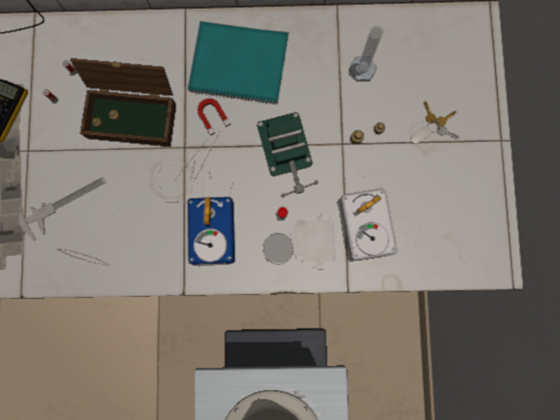

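View pics/top0c.png

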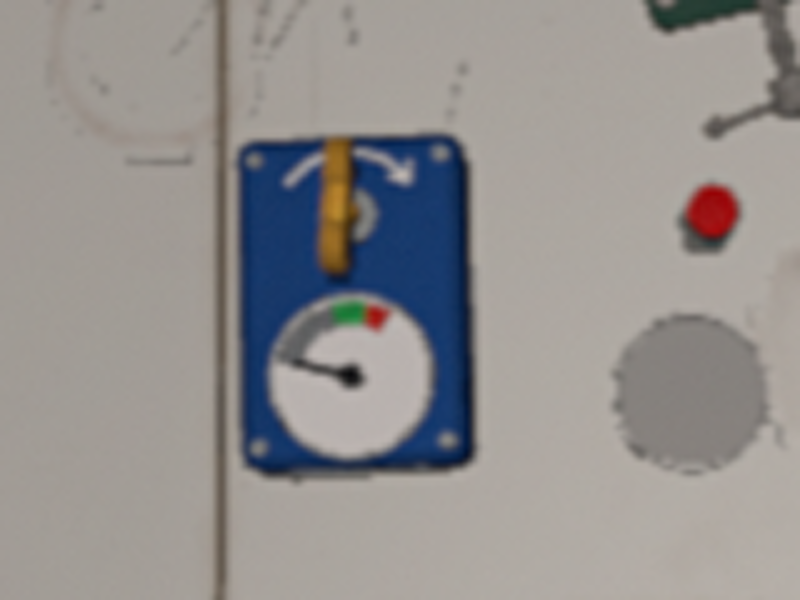

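The top view shows the blue timer, its key at about (207,212) and wing nearly along world x. The pointer is near the start of grey, so the winding is about 0. The white timer is well clear on the right at (368,225). Next I move above the key.

Emit:
jog_arm --dp '[[25,-40,-5],[50,-80,-10],[75,-120,-15],[100,-160,-20],[125,-200,-25]]' --turn '[[0,0,0.04],[0,0,0.08],[0,0,0.12],[0,0,0.16],[0,0,0.2]]' --claw 1

```text
t: 0.9
tool_pos: [0.3382, 0.3326, 0.3797]
orientation: [[-0.984, 0.176, 0.001], [0.176, 0.984, 0.0], [-0.001, 0.001, -1.0]]
wrist_force: [0.4, 0.2, 0.5]
width: 0.0919
grasp_force: 0.0
```

Emit:
jog_arm --dp '[[27,-43,-5],[54,-86,-10],[81,-129,-15],[108,-172,-20],[132,-212,-25]]' --turn '[[0,0,0.04],[0,0,0.08],[0,0,0.12],[0,0,0.16],[0,0,0.18]]'

```text
t: 1.4
tool_pos: [0.4699, 0.1211, 0.355]
orientation: [[-1.0, -0.002, 0.001], [-0.002, 1.0, 0.0], [-0.001, 0.0, -1.0]]
wrist_force: [0.7, 0.9, 0.2]
width: 0.0921
grasp_force: 0.0
```

Emit:
jog_arm --dp '[[0,0,0],[0,0,0],[0,0,0]]' --turn '[[0,0,0],[0,0,0],[0,0,0]]'

```text
t: 1.7
tool_pos: [0.4687, 0.1239, 0.3548]
orientation: [[-1.0, -0.002, -0.0], [-0.002, 1.0, 0.0], [0.0, 0.0, -1.0]]
wrist_force: [0.2, -0.2, -0.9]
width: 0.0915
grasp_force: 0.0
```

Run:
```python
from h import *
np.set_printoptions(precision=4,suppress=True)
s=read_state(); print(s['joints'],s['tool_pos'],s['orientation'])
p=read_camera('wrist'); save(p,'w1.png')
for l in ['blue_timer','blue_key_grip']:
    for r in place_of(p,l)[:2]: print(l,r,proj(p,r['point']))
    for r in boxes_of(p,l)[:1]: print(' box',l,r)
```

```text
[  0.4792  -1.9295 108.8413   0.025   73.1022 -89.64  ] [0.4687 0.1239 0.3548] [[-1.     -0.002  -0.0002]
 [-0.002   1.      0.0004]
 [ 0.0002  0.0004 -1.    ]]
blue_timer {'point': [0.4404, 0.1184, -0.0009], 'p': 0.82} [272.5063 175.3265]
 box blue_timer {'point': [0.4326, 0.1207, 0.0503], 'p': 0.56}
blue_key_grip {'point': [0.477, 0.1179, 0.0819], 'p': 0.69} [270.5384 233.8058]
 box blue_key_grip {'point': [0.4684, 0.1191, 0.0926], 'p': 0.75}
```

View pics/w1.png

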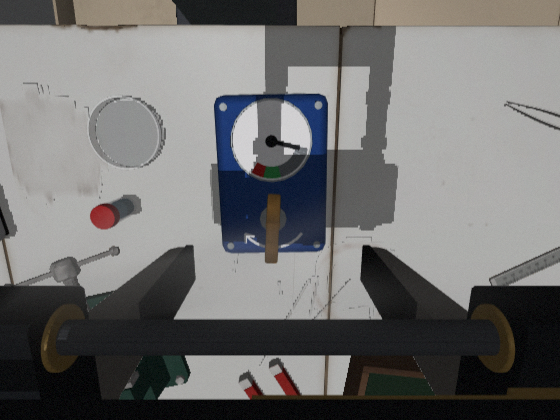

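The wrist view shows the wing at pixels (273,195)–(272,263), between the open fingers. The pointer is at the run-down end of grey. I'll segment the wing to measure its centre and direction.

```bash
cat >> h.py <<'E'
def wing(p,box,z=0.088):
    u0,u1,v0,v1=box; h=cv2.cvtColor(p['frame'],cv2.COLOR_RGB2HSV)
    m=np.zeros(h.shape[:2],np.uint8); m[v0:v1,u0:u1]=cv2.inRange(h,(12,110,60),(30,255,255))[v0:v1,u0:u1]
    pts=np.argwhere(m)[:,::-1].astype(np.float32); r=cv2.minAreaRect(pts)
    b=cv2.boxPoints(r); W=np.array([ray(p,x,z)[:2] for x in b]); e=sorted([(W[i]-W[(i+1)%4] for i in range(2))][0],key=np.linalg.norm)
    a=np.degrees(np.arctan2(e[1][1],e[1][0]))%180
    return len(pts),r,W.mean(0),[np.linalg.norm(k) for k in e],a
E
python3 - <<'E'
from h import *
p=read_camera('wrist')
for z in (.084,.093): print(wing(p,(240,310,180,275),z))
h=cv2.cvtColor(p['frame'],cv2.COLOR_RGB2HSV)
m=cv2.inRange(h,(100,120,30),(130,255,255));n,l,st,c=cv2.connectedComponentsWithStats(cv2.morphologyEx(m,cv2.MORPH_CLOSE,np.ones((9,9))))
i=1+st[1:,4].argmax(); r=cv2.minAreaRect(np.argwhere(l==i)[:,::-1].astype(np.float32)); print(r,[ray(p,x,.05).round(4) for x in cv2.boxPoints(r)],ray(p,r[0],.05))
print('gauge',ray(p,(271,141),.05),'post base',ray(p,(273,219),.05))
E
```

```text
(415, ((272.6216735839844, 212.6748046875), (12.638609886169434, 36.91804504394531), 3.814074993133545), array([0.45950772, 0.11967838]), [np.float64(0.00973838295898652), np.float64(0.02966754493001811)], np.float64(175.96536996666404))
(415, ((272.6216735839844, 212.6748046875), (12.638609886169434, 36.91804504394531), 3.814074993133545), array([0.45734042, 0.11980658]), [np.float64(0.009389374104297344), np.float64(0.02860430517850363)], np.float64(175.96536996666404))
((271.14501953125, 170.91131591796875), (153.4254913330078, 112.10404205322266), 89.01223754882812) [array([0.3692, 0.0714, 0.05  ]), array([0.3675, 0.1626, 0.05  ]), array([0.4992, 0.1701, 0.05  ]), array([0.5013, 0.0679, 0.05  ])] [0.43053761 0.11797499 0.05      ]
gauge [0.40547013 0.11790554 0.05      ] post base [0.4732563  0.11953942 0.05      ]
```

```bash
sed -i 's/(12,110,60),(30/(8,90,25),(35/' h.py
python3 - <<'E'
from h import *
p=read_camera('wrist')
for z in (.084,.093): print(wing(p,(240,310,180,275),z))
E
```

```text
(704, ((272.5, 228.0), (68.0, 13.0), 90.0), array([0.47256609, 0.11940303]), [np.float64(0.010015342694905678), np.float64(0.05598652400147533)], np.float64(0.1981272376135621))
(704, ((272.5, 228.0), (68.0, 13.0), 90.0), array([0.46993346, 0.11953572]), [np.float64(0.0096563833560619), np.float64(0.0539799141178262)], np.float64(0.19812723761359052))
```

Emit:
jog_arm --dp '[[4,-4,-20],[4,-4,-45],[4,-4,-70],[4,-4,-90],[4,-4,-100]]' --turn '[[0,0,0],[0,0,0],[0,0,-0.01],[0,0,-0.01],[0,0,-0.01]]'

```text
t: 2.55
tool_pos: [0.4723, 0.1193, 0.253]
orientation: [[-1.0, 0.008, -0.003], [0.008, 1.0, -0.0], [0.003, -0.0, -1.0]]
wrist_force: [-1.4, -1.3, -0.3]
width: 0.0919
grasp_force: 0.0
```

Emit:
jog_arm --dp '[[0,0,0],[0,0,0],[0,0,0]]' --turn '[[0,0,0],[0,0,0],[0,0,0]]'

```text
t: 2.85
tool_pos: [0.4738, 0.1191, 0.2561]
orientation: [[-1.0, 0.009, 0.002], [0.009, 1.0, -0.0], [-0.002, -0.0, -1.0]]
wrist_force: [-0.0, -0.3, 0.2]
width: 0.0919
grasp_force: 0.0
```

Run:
```python
from h import *
np.set_printoptions(precision=4,suppress=True)
p=read_camera('wrist'); save(p,'w2.png')
s=read_state(); print(s['joints'],s['tool_pos'],s['wrist_force'])
```

```text
[ -0.0969   6.3012 112.6913   0.0011  60.8709 -89.5974] [0.4737 0.1191 0.2561] [-0.171  -0.3714 -0.4959]
```

View pics/w2.png

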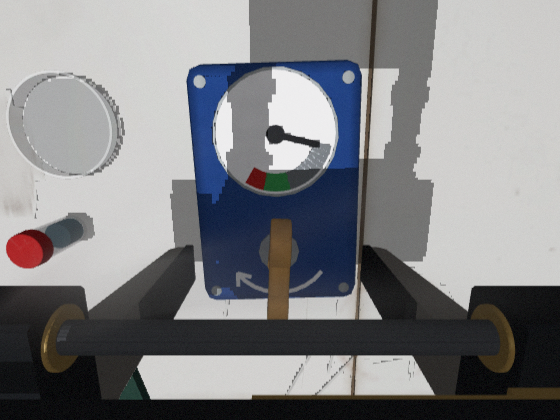

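The wing is at u≈279, midway between the fingers (inner edges 191 and 365), and the pointer is at (318,144). I'll close on it.

Emit:
jog_arm --dp '[[-1,0,-1],[-1,0,-1],[-1,0,-1],[-1,0,-1],[-1,0,-1]]' --turn '[[0,0,0],[0,0,0],[0,0,0],[0,0,0],[0,0,0]]' --claw -1

```text
t: 3.4
tool_pos: [0.4722, 0.1191, 0.2538]
orientation: [[-1.0, 0.009, 0.0], [0.009, 1.0, -0.0], [-0.0, -0.0, -1.0]]
wrist_force: [0.0, 0.2, -0.7]
width: 0.054
grasp_force: 0.0
```

Emit:
jog_arm --dp '[[0,0,0],[0,0,0],[0,0,0],[0,0,0],[0,0,0]]' --turn '[[0,0,0],[0,0,0],[0,0,0],[0,0,0],[0,0,0]]'

```text
t: 3.9
tool_pos: [0.4721, 0.1191, 0.2538]
orientation: [[-1.0, 0.009, -0.0], [0.009, 1.0, 0.0], [0.0, -0.0, -1.0]]
wrist_force: [-0.5, -0.1, 0.2]
width: 0.014
grasp_force: 0.0
```

Emit:
jog_arm --dp '[[0,0,0],[0,0,0],[0,0,0]]' --turn '[[0,0,0],[0,0,0],[0,0,0]]'

```text
t: 4.2
tool_pos: [0.4721, 0.1194, 0.2538]
orientation: [[-1.0, 0.009, 0.0], [0.009, 1.0, 0.001], [-0.0, 0.001, -1.0]]
wrist_force: [0.2, 5.0, 0.1]
width: 0.0105
grasp_force: 30.0
```

Emit:
jog_arm --dp '[[0,0,0],[0,0,0],[0,0,0],[0,0,0],[0,0,0]]' --turn '[[0,0,-0.08],[0,0,-0.16],[0,0,-0.24],[0,0,-0.32],[0,0,-0.4]]'

```text
t: 4.7
tool_pos: [0.4721, 0.1196, 0.2538]
orientation: [[-0.916, 0.401, 0.0], [0.401, 0.916, 0.002], [0.0, 0.002, -1.0]]
wrist_force: [1.1, 6.8, -1.0]
width: 0.0104
grasp_force: 30.0
```

Emit:
jog_arm --dp '[[0,0,0],[0,0,0],[0,0,0],[0,0,0],[0,0,0]]' --turn '[[0,0,-0.08],[0,0,-0.16],[0,0,-0.24],[0,0,-0.32],[0,0,-0.4]]'

```text
t: 5.2
tool_pos: [0.4722, 0.1197, 0.2538]
orientation: [[-0.688, 0.726, 0.001], [0.726, 0.688, 0.002], [0.001, 0.002, -1.0]]
wrist_force: [1.3, 7.5, -2.2]
width: 0.0104
grasp_force: 30.0
```

Emit:
jog_arm --dp '[[0,0,0],[0,0,0],[0,0,0],[0,0,0],[0,0,0]]' --turn '[[0,0,-0.06],[0,0,-0.12],[0,0,-0.17],[0,0,-0.2],[0,0,-0.2]]'

```text
t: 5.7
tool_pos: [0.4723, 0.1198, 0.2538]
orientation: [[-0.532, 0.847, 0.001], [0.847, 0.532, 0.002], [0.001, 0.002, -1.0]]
wrist_force: [1.0, 7.4, -2.1]
width: 0.0103
grasp_force: 30.0
```

Emit:
jog_arm --dp '[[0,0,0],[0,0,0],[0,0,0],[0,0,0],[0,0,0]]' --turn '[[0,0,0],[0,0,0],[0,0,0],[0,0,0],[0,0,0]]' --claw 1

```text
t: 6.2
tool_pos: [0.4721, 0.1189, 0.2538]
orientation: [[-0.533, 0.846, -0.0], [0.846, 0.533, -0.0], [-0.0, -0.0, -1.0]]
wrist_force: [-0.3, 0.5, 0.0]
width: 0.0482
grasp_force: 0.0
```

Emit:
jog_arm --dp '[[0,0,0],[0,0,0],[0,0,0],[0,0,0],[0,0,0]]' --turn '[[0,0,0],[0,0,0],[0,0,0],[0,0,0],[0,0,0]]'

```text
t: 6.7
tool_pos: [0.4721, 0.1191, 0.2538]
orientation: [[-0.533, 0.846, -0.0], [0.846, 0.533, 0.0], [0.0, -0.0, -1.0]]
wrist_force: [0.5, 0.4, -0.6]
width: 0.0882
grasp_force: 0.0
```

Run:
```python
from h import *
np.set_printoptions(precision=4,suppress=True)
s=read_state(); print(s['t'],s['joints'],s['tool_pos'],s['wrist_force'],s['width'])
p=read_camera('wrist'); save(p,'w3.png')
t=read_camera('top'); save(t,'t3.png')
```

```text
6.7 [ -0.0999   6.337  112.9507   0.0014  60.7135 -32.3002] [0.4721 0.1191 0.2538] [ 0.4929  0.4234 -0.5568] 0.08819562732975393
```

View pics/w3.png

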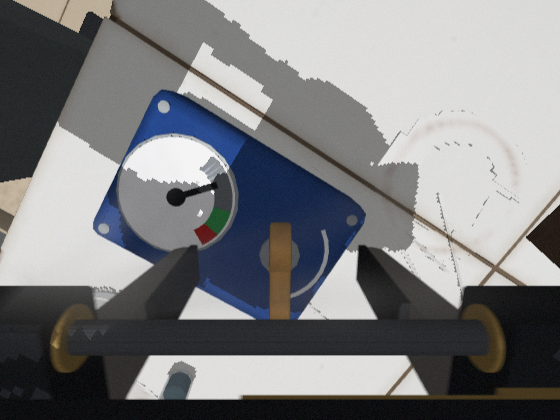

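The wing followed the gripper: it is still parallel to the fingers. The pointer went from (318,144) to (217,183) in the turned view, about 47° short of the key direction, so the winding is about 1.06. It needs about 1.64 rad more. I'll do a second part turn of 0.84 with a small y correction.

Emit:
jog_arm --dp '[[0,0.5,0],[0,0.5,0],[0,0.5,0],[0,0.5,0],[0,0.5,0]]' --turn '[[0,0,0],[0,0,0],[0,0,0],[0,0,0],[0,0,0]]' --claw -1

```text
t: 7.3
tool_pos: [0.4721, 0.1196, 0.2538]
orientation: [[-0.533, 0.846, -0.0], [0.846, 0.533, -0.0], [0.0, -0.0, -1.0]]
wrist_force: [-0.7, -0.2, 0.3]
width: 0.054
grasp_force: 0.0
```

Emit:
jog_arm --dp '[[0,0,0],[0,0,0],[0,0,0],[0,0,0],[0,0,0]]' --turn '[[0,0,0],[0,0,0],[0,0,0],[0,0,0],[0,0,0]]'

```text
t: 7.8
tool_pos: [0.4722, 0.1196, 0.2538]
orientation: [[-0.533, 0.846, -0.0], [0.846, 0.533, -0.0], [-0.0, -0.0, -1.0]]
wrist_force: [0.2, -0.1, -0.2]
width: 0.0143
grasp_force: 0.0
```

Emit:
jog_arm --dp '[[0,0,0],[0,0,0],[0,0,0]]' --turn '[[0,0,0],[0,0,0],[0,0,0]]'

```text
t: 8.1
tool_pos: [0.4724, 0.1197, 0.2539]
orientation: [[-0.533, 0.846, 0.001], [0.846, 0.533, 0.001], [-0.0, 0.002, -1.0]]
wrist_force: [3.2, 2.9, -3.2]
width: 0.0103
grasp_force: 30.0
```

Emit:
jog_arm --dp '[[0,0,0],[0,0,0],[0,0,0],[0,0,0],[0,0,0]]' --turn '[[0,0,-0.08],[0,0,-0.16],[0,0,-0.24],[0,0,-0.32],[0,0,-0.4]]'

```text
t: 8.6
tool_pos: [0.4725, 0.1198, 0.2539]
orientation: [[-0.158, 0.987, 0.002], [0.987, 0.158, 0.001], [0.0, 0.002, -1.0]]
wrist_force: [5.0, 3.4, -3.9]
width: 0.0105
grasp_force: 30.0
```

Emit:
jog_arm --dp '[[0,0,0],[0,0,0],[0,0,0],[0,0,0],[0,0,0]]' --turn '[[0,0,-0.1],[0,0,-0.2],[0,0,-0.3],[0,0,-0.38],[0,0,-0.44]]'

```text
t: 9.1
tool_pos: [0.4725, 0.1198, 0.2539]
orientation: [[0.277, 0.961, 0.002], [0.961, -0.277, 0.001], [0.001, 0.002, -1.0]]
wrist_force: [4.6, 3.6, -3.9]
width: 0.0104
grasp_force: 30.0
```

Emit:
jog_arm --dp '[[0,0,0]]' --turn '[[0,0,0]]'

```text
t: 9.2
tool_pos: [0.4725, 0.1198, 0.2539]
orientation: [[0.276, 0.961, 0.002], [0.961, -0.276, 0.001], [0.001, 0.002, -1.0]]
wrist_force: [5.0, 3.0, -3.8]
width: 0.0105
grasp_force: 30.0
```

Emit:
jog_arm --dp '[[0,0,0],[0,0,0],[0,0,0],[0,0,0],[0,0,0]]' --turn '[[0,0,0],[0,0,0],[0,0,0],[0,0,0],[0,0,0]]' --claw 1

```text
t: 9.7
tool_pos: [0.472, 0.1195, 0.2538]
orientation: [[0.274, 0.962, -0.0], [0.962, -0.274, -0.0], [-0.0, -0.0, -1.0]]
wrist_force: [-1.3, 0.6, 0.4]
width: 0.0482
grasp_force: 0.0
```

Emit:
jog_arm --dp '[[0,0,0],[0,0,0],[0,0,0],[0,0,0],[0,0,0]]' --turn '[[0,0,0],[0,0,0],[0,0,0],[0,0,0],[0,0,0]]'

```text
t: 10.2
tool_pos: [0.4721, 0.1196, 0.2538]
orientation: [[0.274, 0.962, -0.0], [0.962, -0.274, -0.0], [-0.0, -0.0, -1.0]]
wrist_force: [-0.6, 1.0, 0.2]
width: 0.0887
grasp_force: 0.0
```

Run:
```python
from h import *
np.set_printoptions(precision=4,suppress=True)
s=read_state(); print(s['t'],s['joints'],s['tool_pos'],s['wrist_force'],s['width'])
p=read_camera('wrist'); save(p,'w4.png')
```

```text
10.2 [ -0.0406   6.3562 112.9329  -0.0005  60.7133  15.8882] [0.4721 0.1196 0.2538] [-0.6491  1.0217  0.2355] 0.08873596296200564
```

View pics/w4.png

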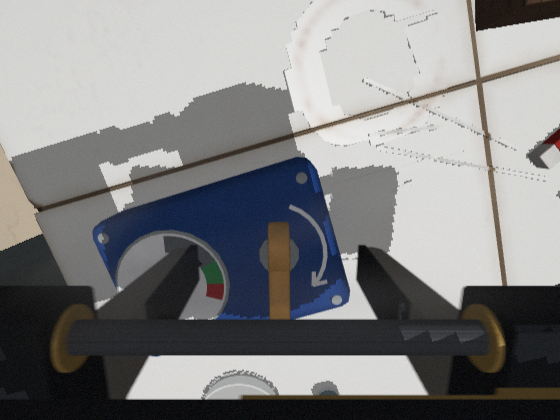

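The wing is still aligned with the fingers at (279,270). The finger hides the pointer, but the winding should be about 1.90. The third part turn is 0.8 rad, to about 2.7.

Emit:
jog_arm --dp '[[0.5,0,0],[0.5,0,0],[0.5,0,0],[0.5,0,0],[0.5,0,0]]' --turn '[[0,0,0],[0,0,0],[0,0,0],[0,0,0],[0,0,0]]' --claw -1

```text
t: 10.75
tool_pos: [0.4726, 0.1196, 0.2538]
orientation: [[0.274, 0.962, -0.0], [0.962, -0.274, -0.0], [-0.0, -0.0, -1.0]]
wrist_force: [0.1, -0.2, -0.2]
width: 0.0542
grasp_force: 0.0
```

Emit:
jog_arm --dp '[[0,0,0],[0,0,0],[0,0,0],[0,0,0],[0,0,0]]' --turn '[[0,0,0],[0,0,0],[0,0,0],[0,0,0],[0,0,0]]'

```text
t: 11.25
tool_pos: [0.4726, 0.1196, 0.2538]
orientation: [[0.274, 0.962, -0.0], [0.962, -0.274, -0.0], [-0.0, -0.0, -1.0]]
wrist_force: [0.1, -0.1, 0.3]
width: 0.0141
grasp_force: 0.0
```

Emit:
jog_arm --dp '[[0,0,0],[0,0,0],[0,0,0]]' --turn '[[0,0,0],[0,0,0],[0,0,0]]'

```text
t: 11.55
tool_pos: [0.4728, 0.1195, 0.2538]
orientation: [[0.274, 0.962, 0.001], [0.962, -0.274, -0.0], [0.0, 0.001, -1.0]]
wrist_force: [1.6, -0.2, -0.4]
width: 0.0105
grasp_force: 30.0
```

Emit:
jog_arm --dp '[[0,0,0],[0,0,0],[0,0,0],[0,0,0],[0,0,0]]' --turn '[[0,0,-0.08],[0,0,-0.16],[0,0,-0.24],[0,0,-0.32],[0,0,-0.4]]'

```text
t: 12.05
tool_pos: [0.4727, 0.1196, 0.2538]
orientation: [[0.63, 0.777, 0.0], [0.777, -0.63, -0.0], [0.0, 0.0, -1.0]]
wrist_force: [0.9, 0.4, -0.5]
width: 0.0103
grasp_force: 30.0
```

Emit:
jog_arm --dp '[[0,0,0],[0,0,0],[0,0,0],[0,0,0],[0,0,0]]' --turn '[[0,0,-0.1],[0,0,-0.2],[0,0,-0.29],[0,0,-0.36],[0,0,-0.4]]'

```text
t: 12.55
tool_pos: [0.4727, 0.1196, 0.2538]
orientation: [[0.882, 0.471, 0.0], [0.471, -0.882, 0.0], [0.0, 0.0, -1.0]]
wrist_force: [1.2, -1.1, -2.2]
width: 0.0104
grasp_force: 30.0
```

Emit:
jog_arm --dp '[[0,0,0]]' --turn '[[0,0,0]]'

```text
t: 12.65
tool_pos: [0.4727, 0.1196, 0.2538]
orientation: [[0.881, 0.473, 0.0], [0.473, -0.881, 0.0], [0.0, -0.0, -1.0]]
wrist_force: [1.1, -0.4, -1.0]
width: 0.0106
grasp_force: 30.0
```

Emit:
jog_arm --dp '[[0,0,0],[0,0,0],[0,0,0],[0,0,0],[0,0,0]]' --turn '[[0,0,0],[0,0,0],[0,0,0],[0,0,0],[0,0,0]]' --claw 1

```text
t: 13.15
tool_pos: [0.4726, 0.1196, 0.2538]
orientation: [[0.881, 0.473, -0.0], [0.473, -0.881, 0.0], [-0.0, -0.0, -1.0]]
wrist_force: [-0.2, -0.1, 1.1]
width: 0.0482
grasp_force: 0.0
```

Emit:
jog_arm --dp '[[0,0,0],[0,0,0],[0,0,0],[0,0,0],[0,0,0]]' --turn '[[0,0,0],[0,0,0],[0,0,0],[0,0,0],[0,0,0]]'

```text
t: 13.65
tool_pos: [0.4726, 0.1196, 0.2538]
orientation: [[0.881, 0.473, -0.0], [0.473, -0.881, 0.0], [-0.0, -0.0, -1.0]]
wrist_force: [0.9, 0.1, 0.1]
width: 0.088
grasp_force: 0.0
```

Emit:
jog_arm --dp '[[0,0,20],[0,0,45],[0,0,75],[0,0,105],[0,0,120]]' --turn '[[0,0,0],[0,0,0],[0,0,0],[0,0,0],[0,0,0]]'

```text
t: 14.15
tool_pos: [0.4732, 0.1196, 0.3768]
orientation: [[0.881, 0.473, 0.004], [0.473, -0.881, 0.0], [0.004, 0.002, -1.0]]
wrist_force: [0.4, -0.6, -0.7]
width: 0.0921
grasp_force: 0.0
```

Run:
```python
from h import *
np.set_printoptions(precision=4,suppress=True)
s=read_state(); print(s['t'],s['joints'],s['tool_pos'],s['wrist_force'],s['width'])
p=read_camera('wrist'); save(p,'w5.png')
```

```text
14.15 [ -0.0394  -2.7738 107.0761   0.0011  75.4509  61.7228] [0.4732 0.1196 0.3768] [ 0.3836 -0.5753 -0.6811] 0.0920870494969795
```

View pics/w5.png

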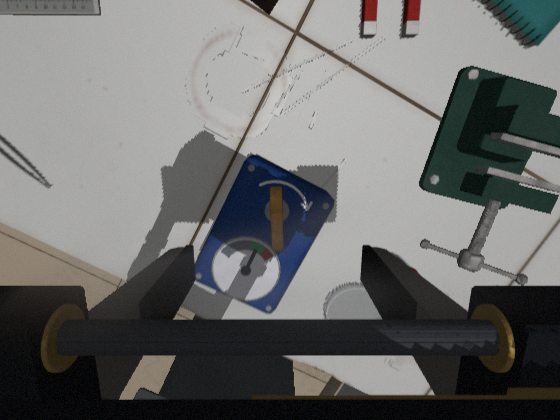

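Run:
```python
import cv2
a=cv2.imread('pics/w5.png')[190:310,190:350]; cv2.imwrite('pics/w5c.png',cv2.resize(a,(800,600),interpolation=cv2.INTER_CUBIC))
```

```text
(no output)
```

View pics/w5c.png

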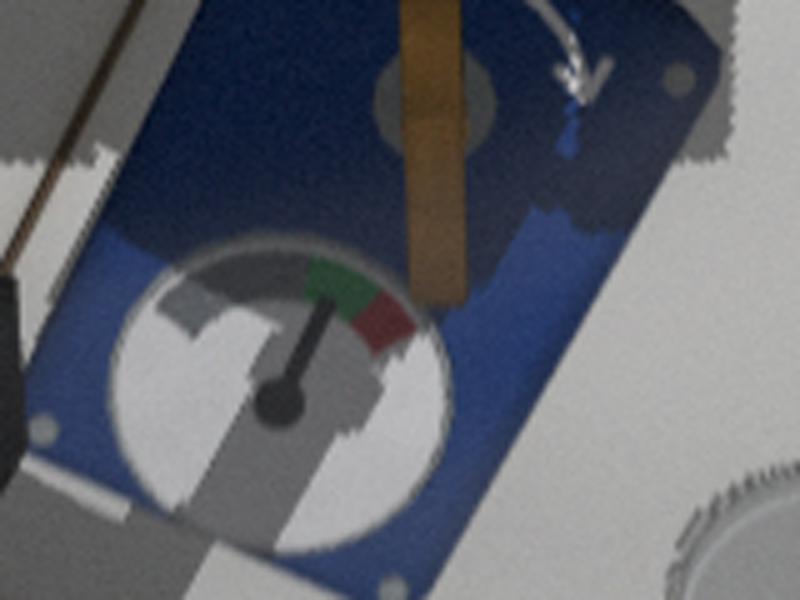

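The crop shows the pointer tip at about (330,300), in the middle of the green band. The key is free and the gripper is clear of it.

Emit:
jog_arm --dp '[[0,0,0],[0,0,0],[0,0,0]]' --turn '[[0,0,0],[0,0,0],[0,0,0]]'

```text
t: 14.5
tool_pos: [0.4722, 0.1195, 0.3722]
orientation: [[0.881, 0.473, -0.003], [0.473, -0.881, -0.0], [-0.003, -0.001, -1.0]]
wrist_force: [-0.0, -0.0, -0.7]
width: 0.0919
grasp_force: 0.0
```

```bash
python3 -c "
from station import *
print(sign_off())"
```

```text
the job is handed in; nothing more can be done
None
```

The blue timer is wound in three part turns, letting go of the key between them; the pointer stands mid-green, the key is free, the white timer was not touched, and the job was handed in at about 14.5 s.

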